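Take the top tumbler off the nested stack

TASK

Take the top steel tumbler straight up off the nested stack of three and set it down upright, not dropped, on the middle of the round silicone lid rest, ready for pouring. Leave the two other tumblers nested and standing where they are.

Things in the scene. Friction and masses are not known exactly. Their poses are not given: they have to be found in the camera images.
- cup_top_center (a point): Centre of the top of three nested steel tumblers: on its axis (z up), 42 mm above its underside. 84 mm tall, wall 3 mm, about 0.28 kg. Upper 44 mm: straight collar, 65 mm across, wholly free above the stack. Below a square step, the 40 mm foot (52 to 55 mm across) sits inside the next tumbler, held by five sprung silicone nibs: 1 to 4 N beyond its weight pulls it off.
- cup_mid_center (a point): Centre of the middle tumbler, same shape and size: on its axis, 42 mm above its underside, 44 mm below the top tumbler's point. The top one's step rests on its rim; it is nested in the bottom one in the same way.
- cup_low_center (a point): Centre of the bottom tumbler, same shape and size: on its axis, 42 mm above its underside, which stands loose on the counter.
- rest_top (a point): Centre of the flat top face of the round dark silicone lid rest, a hard disc 110 mm in diameter and 12 mm thick, fixed on the counter (the square cork trivet is another thing).
Mind the look-alikes: they are no part of the job. What is shaped like the part that bears cup_mid_center but pink is not meant.

How it is judged:
On the way, in this order (a step that is already met when the one before it is completed fails the run):
1. the top tumbler is lifted clear of the middle one, straight up: its centre at least 75 mm above the middle one's (44 mm when nested, 84 mm when wholly out) and within 25 mm of being over it (z of cup_top_center in the frame of cup_mid_center above 0.075 m and horizontal distance between cup_top_center and cup_mid_center below 0.025 m), for 0.02 s.
2. the fingers still hold the top tumbler when it is down on the rest (its underside within 10 mm of the rest's top) (z of cup_top_center in the frame of rest_top below 0.052 m and horizontal distance between cup_top_center and rest_top below 0.02 m and contact force between the fingers and cup_top above 0.5 N), for 0.02 s.
At the end, for the whole second after the job is handed in: The top tumbler stands still and upright (within 10 degrees) on the lid rest, its axis within 20 mm of the rest's centre, underside within 5 mm of the rest's top; the middle and bottom tumblers are each within 20 mm of where they began and upright within 10 degrees (horizontal distance between cup_top_center and rest_top below 0.02 m and z of cup_top_center in the frame of rest_top between 0.037 and 0.047 m and angle between each of cup_top_center, cup_low_center, cup_mid_center's own z axis and vertical below 0.17 rad and linear speed of cup_top below 0.02 m/s and distance of each of cup_low_center, cup_mid_center from where it was at the start of the episode below 0.02 m); the robot touches nothing.
It fails at once if the middle or bottom tumbler is knocked over (angle between any of cup_mid_center, cup_low_center's own z axis and vertical above 0.5 rad).
It also fails if it takes over 40 s, if anything falls off the work surface, if the arm or the gripper's body presses on something with over 40 N, if the wrist force passes 120 N, or if a joint passes its speed limit or range.

ROBOT

A 6-joint arm with a two-finger parallel gripper is mounted at the origin on the work surface. World frame = base frame: x ahead of the robot, y to its left, z up, the work surface at z = 0. Lengths are in m, angles in rad, forces in N, time in s.
With the tool pointing down it reaches from about 0.3 to 0.825 m from the base axis. Payload 5.4 kg.
Tool frame: the origin (TCP) lies midway between the tips of the shut fingers; the grasp point (between the pads) lies 19 mm behind it; z points along the fingers, y is the direction in which the jaws open and shut (so a half turn about z gives the same grasp; the last joint's range is limited). The gripper opens to 92 mm and grips with 3 to 60 N. Pads are 20 mm wide; open, the fingers measure 128 mm over their backs; the gripper's body (75 mm by 189 mm) begins 69 mm behind the grasp point.
Start: joints at [-1.491, 0.158, 1.597, -0, 1.386, -0.21], TCP at [0.164, -0.551, 0.215] pointing down, gripper open.
Joint ranges: [-2.91, 2.91], [-0.94, 2.29], [0.18, 2.7], [-1.29, 4.43], [0.17, 2.64], [-3, 3]. Speed limits (rad/s): [2.57, 2.57, 3.14, 3.14, 3.14, 3.14].

INTERFACE

Orientations are given as a rotation vector (axis times angle).
In Python, from station import state, snapshot, camera_model, finish_job gives the robot as it stands. The module is installed in compiled form; this text tells all that it offers.
- The arm moves only by the shell command python3 -m creep 'ROWS' [OPENING] [FORCE]. ROWS is a JSON object of lists of equal length, an entry for each row: "delta_pos": the shift along the world's x, y, z in mm, a list of three; "twist": the turn, a rotation vector about the world's x, y, z in degrees, a list of three. A call has 1 to 10 rows; each row is the pose to reach, as a shift and turn from the pose measured when the call began; what a row does not reach only later rows make up. A row lasts 1/12 s, in which the tool goes at most 41.7 mm and 7.16 degrees, less where a joint would pass 70% of its speed; a pose out of reach is approached as far as the arm can. A call with a gripper value outside its range is refused whole. OPENING is the finger opening in mm, from 0 to 91.9, set as the call begins (- or left out, the last holds). The fingers move at their own pace and stop on an object; FORCE is the grip in N (left out, the last holds). Time passes only in rows, so rows that repeat a pose let the fingers close. It gives the time, the measured TCP pose, the force and the opening at its end, in the units of the state.
- state(): the state, without advancing time (a new reading comes with each control period).
- snapshot(name): name is "side" or "top" or "wrist"; returns the picture (480x640x3 uint8, red, green, blue); there is no depth.
- camera_model(name): a dict with "fovy" (degrees; the focal length in pixels is half the picture's height over the tangent of half this angle, whatever the lens; pixels are square), "cx", "cy" (the principal point, pixels), "cam_to_world" (4x4, takes a point from camera to world coordinates). Camera axes: x right, y down, z forward; pixel columns grow to the right and rows downward; lengths in m; the calibration is good to about 2 mm. The wrist camera is an equidistant fisheye: a pixel r from the principal point sees the ray r / f radians off the axis. A picture is of the moment at which its call begins: read the wrist's pose just before it. camera_model takes no time and is no camera call; for the wrist camera it gives the pose at the moment of the call.
- finish_job(): hands the job in, once; it reports no verdict.
The state is a dict: "time": time; "q": joint angles; "qd": joint speeds; "effort": joint torques, N m; "position": TCP position; "tool_rot": TCP orientation; "force": force on the tool from outside, world axes, zero at the start; "torque": the same for the moment, N m; "grip_width": opening from 0.0 (shut) to 1.0 (fully open).
Only numpy, scipy, OpenCV 4.12 (cv2) and the standard library are available. Lean on these libraries where they do the work, as an engineer would, in place of code of your own. Each camera call takes 0.05 s, during which the arm holds its last target. There are 200 camera calls.

## Working session

There is one attempt and no reset: what is moved stays moved. The work goes in short steps, Python scripts to look and compute and a shell command to move; the robot and the scene stay as the last step left them, time stands still between calls to the robot, and variables do not carry over. Pictures are saved under pics/ and viewed, about 8 in all and at most 12, crops included, and the job is handed in when it is done.

```bash
mkdir -p pics; cat > h.py <<'E'
import numpy as np, cv2
from station import *
def snap(n,f,crop=None,s=1):
    m=camera_model(n); im=snapshot(n)[:,:,::-1]
    cv2.imwrite('pics/'+f+'_full.png',im)
    if crop: x,y,w,h=crop; im=cv2.resize(im[y:y+h,x:x+w],None,fx=s,fy=s,interpolation=cv2.INTER_CUBIC)
    cv2.imwrite('pics/'+f+'.png',im); return m
def ray(m,u,v,fish=False):
    f=240/np.tan(np.radians(m['fovy'])/2); d=np.array([u-m['cx'],v-m['cy']])/f
    if fish:
        r=np.linalg.norm(d); c=np.array([*(d/r*np.sin(r)),np.cos(r)])
    else: c=np.array([*d,1])
    T=np.array(m['cam_to_world']); return T[:3,3],T[:3,:3]@c
def atz(m,u,v,z,fish=False):
    o,d=ray(m,u,v,fish); return o+d*(z-o[2])/d[2]
def proj(m,p):
    T=np.array(m['cam_to_world']); c=T[:3,:3].T@(np.array(p)-T[:3,3]); f=240/np.tan(np.radians(m['fovy'])/2)
    return c[:2]/c[2]*f+[m['cx'],m['cy']]
E
python3 - <<'E'
from h import *
for n in('side','top'):
    m=snap(n,n+'1'); print(n,m['fovy'],m['cx'],m['cy'],np.round(m['cam_to_world'],3).tolist())
print(state())
E
```

```text
side 45.80746637453961 319.4036879108286 239.7656394696066 [[-0.976, -0.122, 0.182, 0.285], [-0.219, 0.566, -0.794, 0.887], [-0.006, -0.815, -0.579, 0.725], [0.0, 0.0, 0.0, 1.0]]
top 56.374291992604334 316.57749497696005 234.53049364335354 [[-0.023, -0.987, 0.157, 0.332], [-1.0, 0.025, 0.016, -0.005], [-0.02, -0.156, -0.988, 1.013], [0.0, 0.0, 0.0, 1.0]]
{'time': 0.1, 'q': array([-1.49109835e+00,  1.58995514e-01,  1.59811063e+00, -9.20850368e-06,
        1.38621162e+00, -2.10121332e-01]), 'qd': array([-0.00040389, -0.00089249, -0.00338847, -0.00060175,  0.00044146,
        0.0005114 ]), 'effort': array([-1.33196163e-04, -3.86505711e+01, -3.22959459e+01,  7.03120977e-02,
        3.40573315e-02, -5.69164138e-05]), 'position': array([ 0.16424132, -0.55044476,  0.21370989]), 'tool_rot': array([-3.10696111e+00, -4.53409467e-01, -1.62310025e-04]), 'force': array([ 0.2741329 ,  0.83957901, -0.6457198 ]), 'torque': array([0.02141203, 0.00295525, 0.02357631]), 'grip_width': 1.0016342796307391}
```

View pics/side1.png

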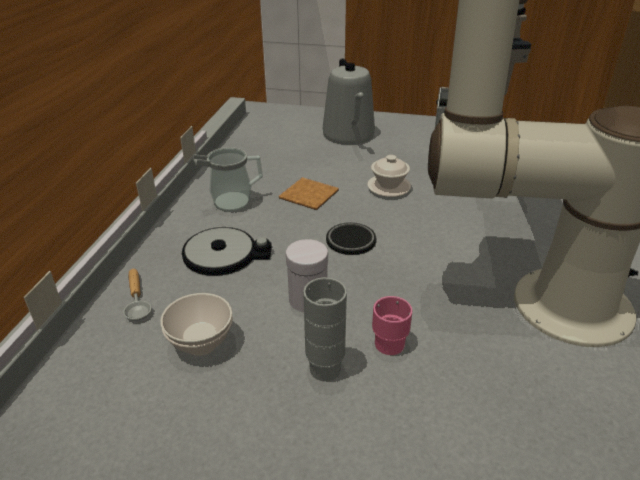

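View pics/top1.png

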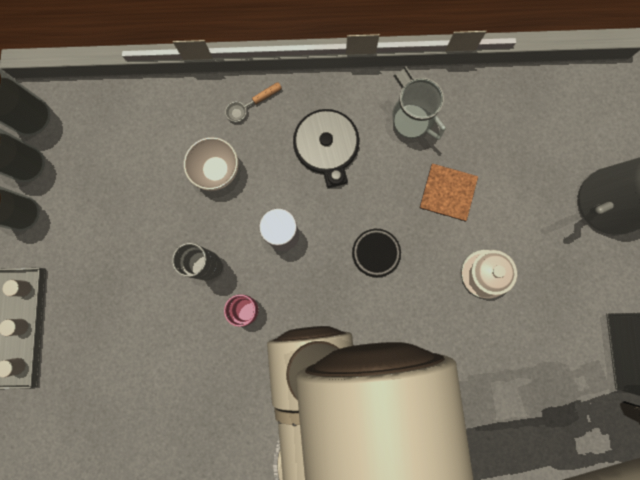

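Side view: steel stack at (325,330), rim centre about (325,290). Top view: rim about (190,260), and the rest at (377,252), which is (351,238) in the side view.

Possible look-alikes, in side-view pixels:
- **Tumbler:** pink tumbler (391,325), white canister (307,275), jug (230,180).
- **Rest:** pan lid (220,250), cork trivet (309,193).

I choose the steel stack and the dark disc, and will check both in a close crop.

```bash
python3 - <<'E'
from h import *
a=cv2.imread('pics/side1_full.png')[225:385,280:420]; b=cv2.imread('pics/top1_full.png')[215:305,160:270]; c=cv2.imread('pics/top1_full.png')[215:290,340:415]
r=lambda i,w,h:cv2.resize(i,(w,h),interpolation=cv2.INTER_CUBIC)
o=np.zeros((600,800,3),np.uint8); o[:480,:420]=r(a,420,480)
o[:300,430:797]=r(b,367,300); o[300:600,430:730]=r(c,300,300)
cv2.imwrite('pics/crop.png',o)
E
```

```text
(no output)
```

View pics/crop.png

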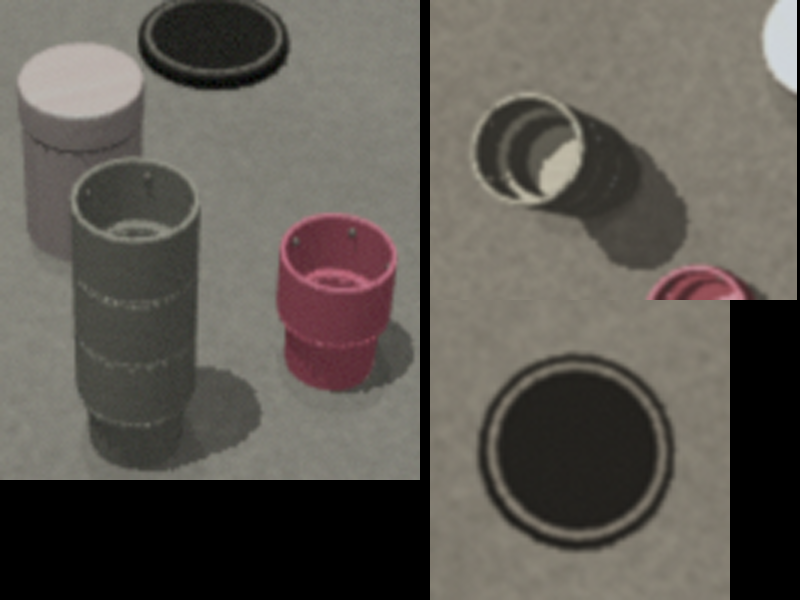

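The crop confirms it: three steel collars stacked, with the rim at side (325.3,291.5) and top (189.5,259.9). The rest is a dark disc with a ring, at top (376.9,252.8).

```bash
python3 - <<'E'
from h import *
t=camera_model('top'); s=camera_model('side')
print('rim top',atz(t,189.5,259.9,.172),'side',atz(s,325.3,291.5,.172))
o1,d1=ray(t,189.5,259.9);o2,d2=ray(s,325.3,291.5)
k=np.linalg.lstsq(np.c_[d1,-d2],o2-o1,rcond=None)[0];print('tri',o1+k[0]*d1,o2+k[1]*d2)
print('rim diam',np.linalg.norm(atz(t,189.5-16.9,259.9,.172)-atz(t,189.5+16.9,259.9,.172)))
print('base: pixel in side of low foot centre', proj(s,[*atz(t,189.5,259.9,.172)[:2],0]))
print('rest top',atz(t,376.9,252.8,.012),'side',atz(s,351,237,.012), 'diam',48.5/4/ (1) )
print('white',atz(t,278,227,.12),'pink',atz(t,240,310,.084))
print('rest diam',np.linalg.norm(atz(t,376.9-24.1,252.8,.012)-atz(t,376.9+24.1,252.8,.012)))
m=snap('wrist','w1')
E
```

```text
rim top [0.42262163 0.25014928 0.172     ] side [0.42120874 0.25640105 0.172     ]
tri [0.42308559 0.25145415 0.16770302] [0.42229565 0.25137824 0.16759467]
rim diam 0.06443035170594906
base: pixel in side of low foot centre [325.30868581 367.35246503]
rest top [ 0.4455043  -0.12353329  0.012     ] side [ 0.4443212  -0.11558356  0.012     ] diam 12.125
white [0.49080619 0.08694818 0.12      ] pink [0.32627819 0.17037185 0.084     ]
rest diam 0.10783962622910803
```

```bash
python3 -m creep '{"delta_pos":[[15,20,10],[40,55,30],[75,95,60],[105,135,80],[140,175,90],[175,215,90],[205,255,90],[235,295,90],[260,325,90],[280,345,90]],"twist":[[0,0,0],[0,0,0],[0,0,0],[0,0,0],[0,0,0],[0,0,0],[0,0,0],[0,0,0],[0,0,0],[0,0,0]]}' 91.9 20
python3 - <<'E'
from h import *
t=camera_model('top'); s=camera_model('side')
o1,d1=ray(t,278,226);o2,d2=ray(s,307,251.5)
k=np.linalg.lstsq(np.c_[d1,-d2],o2-o1,rcond=None)[0];print('canister',o1+k[0]*d1,o2+k[1]*d2)
E
```

```text
time: 0.98
position: [0.4065, -0.2489, 0.3028]
tool_rot: [-3.108, -0.453, -0.0]
force: [-0.0, -0.7, 0.1]
grip_width: 0.999
canister [0.4941315  0.08765372 0.11298149] [0.49160456 0.08737142 0.11249663]
```

```bash
python3 -m creep '{"delta_pos":[[20,20,0],[25,55,0],[25,90,0],[25,125,0],[25,160,0],[25,195,0],[25,230,0],[25,265,0],[25,290,0],[20,310,0]],"twist":[[0,0,0],[0,0,0],[0,0,0],[0,0,0],[0,0,0],[0,0,0],[0,0,0],[0,0,0],[0,0,0],[0,0,0]]}'
python3 -m creep '{"delta_pos":[[0,20,0],[-5,50,0],[-5,85,0],[-5,120,0],[-5,150,0],[-5,175,0],[-5,190,0],[-5,190,0],[-5,190,0]],"twist":[[0,0,0],[0,0,0],[0,0,0],[0,0,0],[0,0,0],[0,0,0],[0,0,0],[0,0,0],[0,0,0]]}'
python3 - <<'E'
from h import *
m=snap('wrist','w2'); print(state()['position'],state()['tool_rot'],m)
E
```

```text
time: 1.82
position: [0.4262, 0.0632, 0.3026]
tool_rot: [-3.107, -0.456, -0.0]
force: [0.6, 0.0, 0.1]
grip_width: 0.998
time: 2.57
position: [0.4209, 0.2534, 0.3021]
tool_rot: [-3.107, -0.458, 0.001]
force: [0.3, -0.1, 0.1]
grip_width: 1.0
[0.42104488 0.25273155 0.3022396 ] [-3.10734776e+00 -4.56254996e-01  8.05376431e-04] {'fovy': 65.70646984690485, 'cx': 318.82665831828547, 'cy': 235.30758450042677, 'cam_to_world': array([[ 2.89042426e-01, -9.19465906e-01, -2.66527530e-01,
         4.95772103e-01],
       [-9.57316019e-01, -2.77823104e-01, -7.97518811e-02,
         2.76448115e-01],
       [-7.18370180e-04,  2.78202751e-01, -9.60522104e-01,
         4.71342929e-01],
       [ 0.00000000e+00,  0.00000000e+00,  0.00000000e+00,
         1.00000000e+00]])}
```

View pics/w2.png

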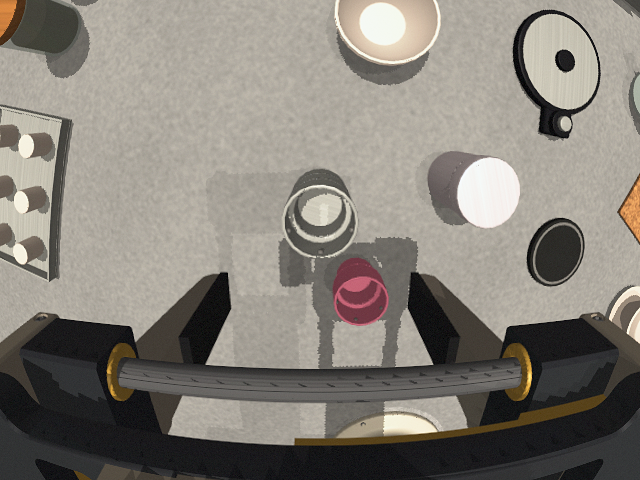

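The wrist view shows the stack rim centred at about (320,221), with the jaws on either side (inner faces near x 230 and 410).

```bash
python3 - <<'E'
from h import *
m=camera_model('wrist')
c=atz(m,320,221,.172,True); print(c, np.linalg.norm(atz(m,283.5,221,.172,True)-atz(m,357,221,.172,True)))
print('rest',atz(m,556,252,.012,True))
E
```

```text
[0.42503036 0.2535966  0.172     ] 0.06120636855685708
rest [ 0.44701884 -0.11492486  0.012     ]
```

```bash
python3 -m creep '{"delta_pos":[[1,0,-15],[2,1,-40],[2,1,-65],[2,1,-85],[2,1,-98],[2,1,-105],[2,1,-105],[2,1,-105]],"twist":[[0,0,0],[0,0,0],[0,0,0],[0,0,0],[0,0,0],[0,0,0],[0,0,0],[0,0,0]]}'
python3 - <<'E'
from h import *
m=snap('wrist','w3'); print(state()['position'],state()['tool_rot'])
np.save('m3.npy',m,allow_pickle=True)
E
```

```text
time: 3.28
position: [0.4235, 0.2531, 0.1978]
tool_rot: [-3.108, -0.455, -0.0]
force: [0.5, 0.9, -0.2]
grip_width: 1.003
[0.42385295 0.25345503 0.19843614] [-3.10733045e+00 -4.54969933e-01 -2.20387237e-03]
```

View pics/w3.png

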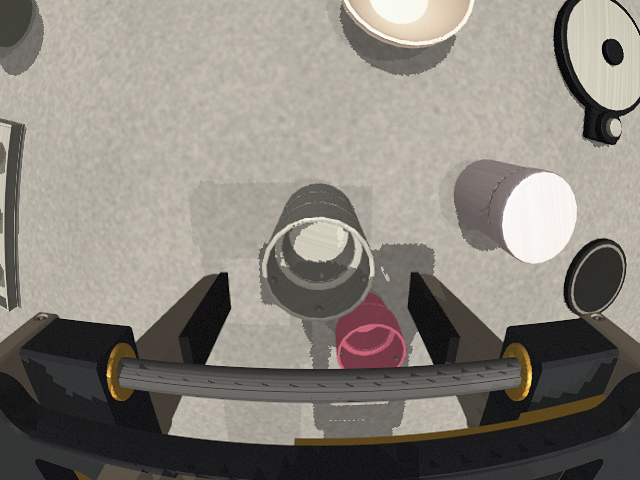

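Rim now spans x 263..374 and y 218..318, so its centre is about (318.5,268). It lies centrally between the jaws.

```bash
python3 - <<'E'
from h import *
m=np.load('m3.npy',allow_pickle=True).item()
for z in(.168,.172): print(atz(m,318.5,268,z,True), np.linalg.norm(atz(m,263,268,z,True)-atz(m,374,268,z,True)))
print('rest',atz(m,595.5,276.5,.012,True))
E
python3 -m creep '{"delta_pos":[[0,0,-10],[0,0,-25],[0,0,-40],[0,0,-52],[0,0,-60],[0,0,-64],[0,0,-64],[0,0,-64]],"twist":[[0,0,0],[0,0,0],[0,0,0],[0,0,0],[0,0,0],[0,0,0],[0,0,0],[0,0,0]]}'
```

```text
[0.42443282 0.25422345 0.168     ] 0.06415473366551215
[0.42591689 0.25466155 0.172     ] 0.06286554502656777
rest [ 0.44932574 -0.11042376  0.012     ]
time: 4.0
position: [0.4243, 0.2535, 0.135]
tool_rot: [-3.107, -0.455, -0.004]
force: [-0.3, 0.2, -0.5]
grip_width: 1.002
```

```bash
python3 -m creep '{"delta_pos":[[0,0,0],[0,0,0],[0,0,0],[0,0,0],[0,0,0],[0,0,0],[0,0,0],[0,0,0],[0,0,0],[0,0,0]],"twist":[[0,0,0],[0,0,0],[0,0,0],[0,0,0],[0,0,0],[0,0,0],[0,0,0],[0,0,0],[0,0,0],[0,0,0]]}' 55 35
```

```text
time: 4.83
position: [0.4246, 0.2538, 0.1354]
tool_rot: [-3.107, -0.455, -0.005]
force: [-1.3, 1.7, 3.9]
grip_width: 0.713
```

Gripped at about 65 mm, which matches the collar. Next, a slow lift straight up.

```bash
python3 -m creep '{"delta_pos":[[0,0,2],[0,0,4],[0,0,7],[0,0,10],[0,0,13],[0,0,16],[0,0,20],[0,0,24],[0,0,28],[0,0,30]],"twist":[[0,0,0],[0,0,0],[0,0,0],[0,0,0],[0,0,0],[0,0,0],[0,0,0],[0,0,0],[0,0,0],[0,0,0]]}'
python3 - <<'E'
from h import *
m=snap('side','s2',(250,190,200,200),3); print(state()['force'],state()['position'])
E
```

```text
time: 5.67
position: [0.4248, 0.2538, 0.1662]
tool_rot: [-3.107, -0.455, -0.006]
force: [-0.4, -0.2, -4.4]
grip_width: 0.713
[ 0.91179125  0.30764001 -3.30380194] [0.4250815  0.25394706 0.16659565]
```

View pics/s2.png

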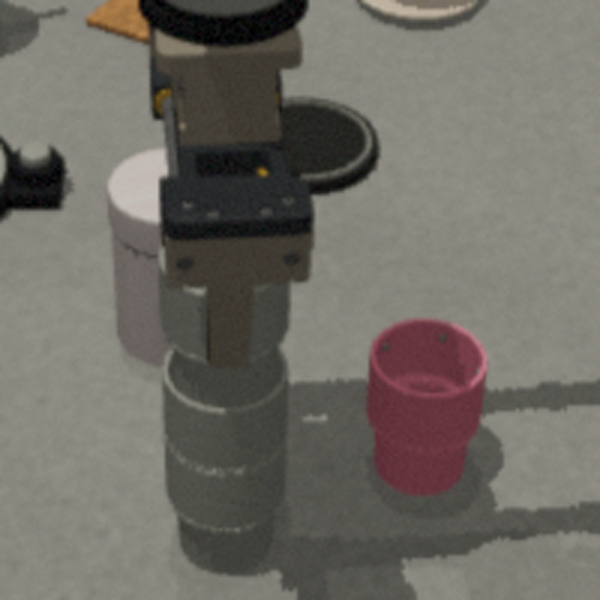

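Only the top tumbler came up: its collar and foot show above two collars that are still nested and standing. Continue straight up.

```bash
python3 -m creep '{"delta_pos":[[0,0,5],[0,0,12],[0,0,20],[0,0,30],[0,0,42],[0,0,55],[0,0,68],[0,0,78],[0,0,84],[0,0,84]],"twist":[[0,0,0],[0,0,0],[0,0,0],[0,0,0],[0,0,0],[0,0,0],[0,0,0],[0,0,0],[0,0,0],[0,0,0]]}'
```

```text
time: 6.55
position: [0.426, 0.2543, 0.2527]
tool_rot: [-3.106, -0.455, -0.013]
force: [0.8, 0.6, -3.7]
grip_width: 0.709
```

```bash
python3 -m creep '{"delta_pos":[[-2,-8,0],[-8,-25,0],[-15,-45,0],[-22,-70,0],[-30,-95,0],[-38,-120,0],[-45,-145,0],[-50,-165,0],[-55,-180,0],[-56,-186,0]],"twist":[[0,0,0],[0,0,0],[0,0,0],[0,0,0],[0,0,0],[0,0,0],[0,0,0],[0,0,0],[0,0,0],[0,0,0]]}'
python3 -m creep '{"delta_pos":[[0,-8,0],[-2,-25,0],[-4,-45,0],[-8,-70,0],[-12,-95,0],[-16,-120,0],[-20,-145,0],[-20,-160,0],[-20,-168,0],[-20,-168,0]],"twist":[[0,0,0],[0,0,0],[0,0,0],[0,0,0],[0,0,0],[0,0,0],[0,0,0],[0,0,0],[0,0,0],[0,0,0]]}'
python3 - <<'E'
from h import *
m=snap('wrist','w4'); print(state()['position'],state()['tool_rot'])
np.save('m4.npy',m,allow_pickle=True)
E
```

```text
time: 7.38
position: [0.3689, 0.0665, 0.2519]
tool_rot: [-3.107, -0.451, -0.01]
force: [-0.1, -0.2, -3.2]
grip_width: 0.711
time: 8.22
position: [0.3487, -0.1023, 0.2515]
tool_rot: [-3.107, -0.448, -0.009]
force: [0.1, 0.3, -3.1]
grip_width: 0.71
[ 0.3487945  -0.10132973  0.25149958] [-3.10611794 -0.44943903 -0.00947592]
```

View pics/w4.png

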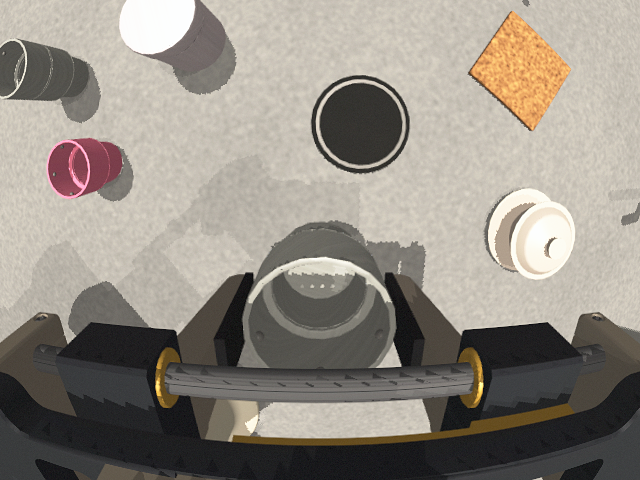

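The rest is clear at (360,124). The tumbler is upright in the jaws with its rim centred on x about 320, and the remaining stack stands at the left.

```bash
python3 - <<'E'
from h import *
m=np.load('m4.npy',allow_pickle=True).item()
print('rest',atz(m,360,124,.012,True),'diam',np.linalg.norm(atz(m,311,124,.012,True)-atz(m,409,124,.012,True)),np.linalg.norm(atz(m,360,75,.012,True)-atz(m,360,173,.012,True)))
z=.172+.2515-.1354; a=atz(m,319.5,257,z,True); print('far rim edge',a,'axis ray',atz(m,319.5,320,z,True))
E
```

```text
rest [ 0.44527459 -0.11970124  0.012     ] diam 0.10820935288493905 0.10901643041632314
far rim edge [ 0.37849809 -0.09325346  0.2881    ] axis ray [ 0.35248843 -0.10093962  0.2881    ]
```

```bash
python3 -m creep '{"delta_pos":[[5,-1,0],[20,-4,0],[38,-7,0],[58,-11,0],[76,-15,0],[90,-18,0],[97,-19,0],[97,-19,0],[97,-19,0]],"twist":[[0,0,0],[0,0,0],[0,0,0],[0,0,0],[0,0,0],[0,0,0],[0,0,0],[0,0,0],[0,0,0]]}'
python3 -m creep '{"delta_pos":[[0,0,-8],[0,0,-25],[0,0,-45],[0,0,-70],[0,0,-95],[0,0,-120],[0,0,-142],[0,0,-158],[0,0,-166],[0,0,-168]],"twist":[[0,0,0],[0,0,0],[0,0,0],[0,0,0],[0,0,0],[0,0,0],[0,0,0],[0,0,0],[0,0,0],[0,0,0]]}'
python3 - <<'E'
from h import *
m=snap('side','s3',(270,150,200,150),4); s=state();print(s['position'],s['force'])
E
```

```text
time: 9.02
position: [0.4456, -0.1194, 0.2512]
tool_rot: [-3.105, -0.452, -0.008]
force: [-0.4, 0.8, -3.2]
grip_width: 0.711
time: 9.85
position: [0.4439, -0.1185, 0.0815]
tool_rot: [-3.103, -0.451, -0.004]
force: [-0.4, 0.7, -2.7]
grip_width: 0.707
[ 0.44470838 -0.11892547  0.08239765] [-0.57791178  0.30386477 -3.66659902]
```

View pics/s3.png

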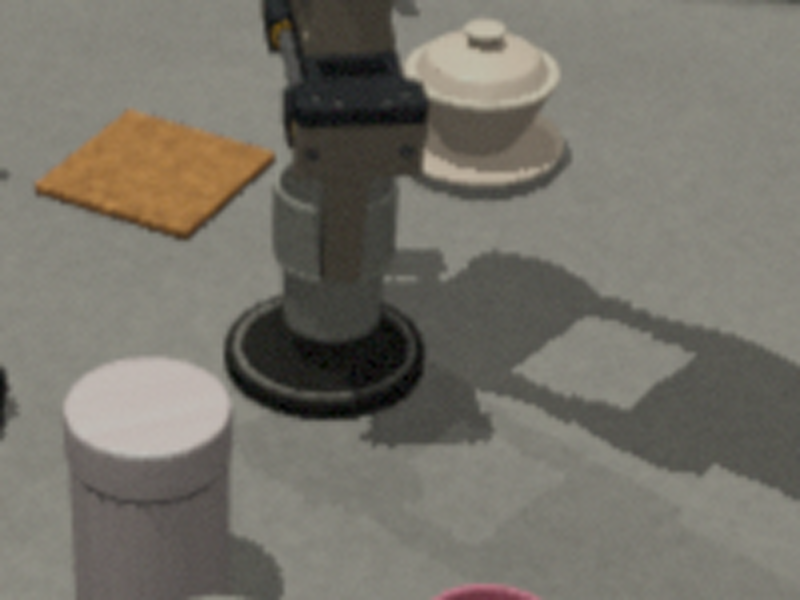

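The tumbler is upright, about 22 mm above the disc. Its foot is centred at about (353.5,228.7) and the ring at (351.2,237.9), so I'll work out the relative offset.

```bash
python3 - <<'E'
from h import *
s=camera_model('side')
h=.0824-.1354+.088
a=atz(s,353.5,228.7,h);b=atz(s,351.2,237.9,.012);print(h,a,b,(b-a)*1000)
E
```

```text
0.035 [ 0.43935435 -0.11498898  0.035     ] [ 0.44330048 -0.11232314  0.012     ] [  3.94613507   2.6658388  -23.        ]
```

```bash
python3 -m creep '{"delta_pos":[[1,0,-2],[3,1,-6],[3,1,-10],[3,1,-14],[3,1,-17],[3,1,-19],[3,1,-20],[3,1,-20]],"twist":[[0,0,0],[0,0,0],[0,0,0],[0,0,0],[0,0,0],[0,0,0],[0,0,0],[0,0,0]]}'
```

```text
time: 10.57
position: [0.4475, -0.1178, 0.0621]
tool_rot: [-3.104, -0.451, -0.005]
force: [-0.8, 0.3, -3.3]
grip_width: 0.712
```

```bash
python3 -m creep '{"delta_pos":[[0,0,-1],[0,0,-1],[0,0,-2],[0,0,-2],[0,0,-2]],"twist":[[0,0,0],[0,0,0],[0,0,0],[0,0,0],[0,0,0]]}'
```

```text
time: 10.98
position: [0.4475, -0.1178, 0.0601]
tool_rot: [-3.104, -0.451, -0.005]
force: [0.3, 0.6, -3.6]
grip_width: 0.711
```

```bash
python3 -m creep '{"delta_pos":[[0,0,-0.5],[0,0,-1],[0,0,-1.5],[0,0,-1.5],[0,0,-1.5]],"twist":[[0,0,0],[0,0,0],[0,0,0],[0,0,0],[0,0,0]]}'
```

```text
time: 11.4
position: [0.4478, -0.1179, 0.0595]
tool_rot: [-3.104, -0.451, -0.006]
force: [-3.2, 2.3, 5.8]
grip_width: 0.713
```

Contact: the vertical force went from −3.6 to +5.8 N. Now open the jaws.

```bash
python3 -m creep '{"delta_pos":[[0,0,0],[0,0,0],[0,0,0],[0,0,0],[0,0,0],[0,0,0]],"twist":[[0,0,0],[0,0,0],[0,0,0],[0,0,0],[0,0,0],[0,0,0]]}' 90
python3 - <<'E'
from h import *
m=snap('wrist','w5'); print(state()['position'],state()['force'])
E
```

```text
time: 11.9
position: [0.4478, -0.1179, 0.0594]
tool_rot: [-3.104, -0.451, -0.006]
force: [0.4, -0.1, 0.2]
grip_width: 0.977
[ 0.44781989 -0.11787777  0.05940744] [-0.14127175  0.68031326  0.22244966]
```

View pics/w5.png

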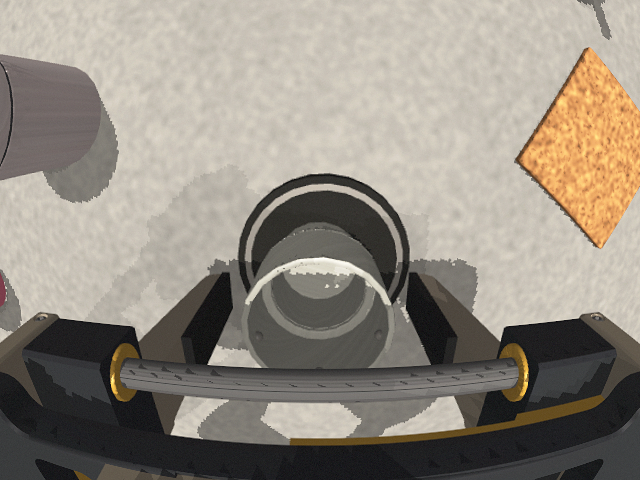

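The tumbler stands upright on the rest and both pads are clear of it (jaw faces near x 230 and 410, rim x 243..396). Now straight up to clear it.

```bash
python3 -m creep '{"delta_pos":[[0,0,4],[0,0,12],[0,0,24],[0,0,40],[0,0,60],[0,0,85],[0,0,110],[0,0,130],[0,0,140],[0,0,140]],"twist":[[0,0,0],[0,0,0],[0,0,0],[0,0,0],[0,0,0],[0,0,0],[0,0,0],[0,0,0],[0,0,0],[0,0,0]]}'
python3 -m creep '{"delta_pos":[[-4,-10,0],[-10,-25,5],[-15,-50,10],[-20,-75,20],[-25,-100,30],[-25,-120,40],[-25,-135,45],[-25,-140,45],[-25,-140,45]],"twist":[[0,0,0],[0,0,0],[0,0,0],[0,0,0],[0,0,0],[0,0,0],[0,0,0],[0,0,0],[0,0,0]]}'
python3 - <<'E'
from h import *
snap('side','s4');snap('top','t4')
a=cv2.imread('pics/s4_full.png')[180:390,270:430]; c=cv2.imread('pics/t4_full.png')[205:315,160:420]
r=lambda i,s:cv2.resize(i,None,fx=s,fy=s,interpolation=cv2.INTER_CUBIC)
o=np.zeros((600,800,3),np.uint8);A=r(a,2.8);o[:A.shape[0],:A.shape[1]][:600]=A[:600]
c1=r(c[:,:70],3);c2=r(c[:,170:],3);o[:c1.shape[0],450:450+c1.shape[1]]=c1[:600];h=270;o[330:600,450:720]=c2[:270]
cv2.imwrite('pics/fin.png',o)
E
```

```text
time: 12.78
position: [0.4494, -0.1188, 0.2025]
tool_rot: [-3.107, -0.452, -0.013]
force: [0.3, -0.3, 0.4]
grip_width: 0.982
time: 13.53
position: [0.4235, -0.2596, 0.246]
tool_rot: [-3.106, -0.449, -0.01]
force: [0.8, 0.2, -0.6]
grip_width: 0.982
```

View pics/fin.png

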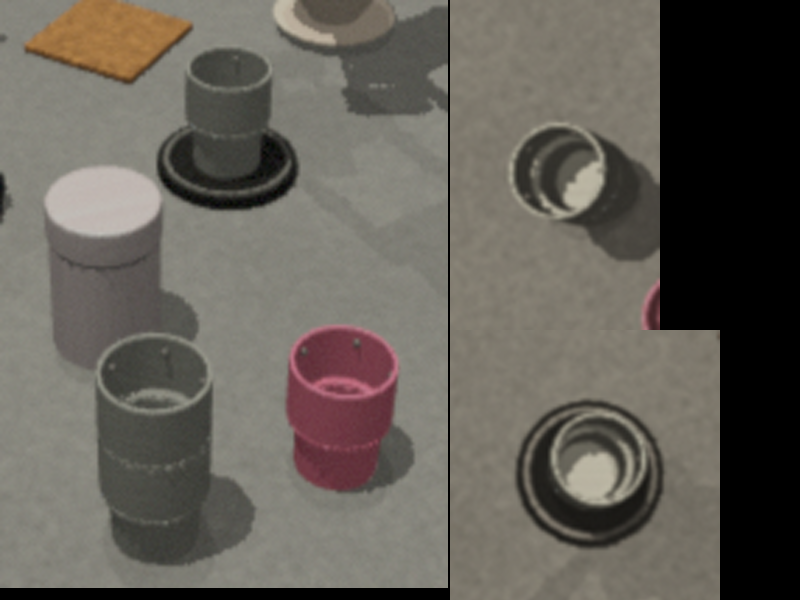

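The tumbler stands upright on the disc, with the rim at top (380.3,247.8). The other two are still nested, rim at top (196.3,261.7). I'll check both numerically.

```bash
python3 - <<'E'
from h import *
t=camera_model('top'); s=camera_model('side')
c=atz(t,380.3,247.8,.096);r=atz(t,376.9,252.8,.012);k=atz(t,196.3,261.7,.128);k0=atz(t,189.5,259.9,.172)
print(c,r,(c-r)*1000,'stack shift',(k-k0)*1000)
# side: rim (228,82)/2.8, ring (228,160)/2.8
c=atz(s,270+228.5/2.8,180+84/2.8,.096);r=atz(s,270+228/2.8,180+160/2.8,.012);print((c-r)*1000)
k=atz(s,270+154.5/2.8,180+376/2.8,.128);print('stack side shift',(k-atz(s,325.3,291.5,.172))*1000)
print(state()['force'],state()['position'])
E
```

```text
[ 0.44613283 -0.12103398  0.096     ] [ 0.4455043  -0.12353329  0.012     ] [ 0.62853014  2.49930651 84.        ] stack shift [  0.8142216   -0.34110095 -44.        ]
[-2.07122899 22.19379143 84.        ]
stack side shift [ -0.23143277   2.04348674 -44.        ]
[-0.34936436  0.02807417  0.21878864] [ 0.42373064 -0.25789694  0.2459455 ]
```

```bash
python3 -c "
from station import *
finish_job()"
```

```text
the job is handed in; nothing more can be done
```

The top steel tumbler is standing upright on the middle of the round lid rest, and I've handed the job in at about 14 s on the robot's clock. I gripped it by the collar with 35 N and lifted it straight up off the stack. Still gripped, I lowered it onto the rest until I felt contact: the vertical force went from −3.6 N to +5.8 N. Then I opened the jaws and moved the arm clear.

**Last checks**
- **Centring:** the top camera puts the tumbler's axis about 2.6 mm from the rest's centre.
- **Other two tumblers:** they are still nested and upright, and moved about 1–2 mm in both camera views. That is within measurement error.
- **Arm:** it touches nothing, with a wrist force of about 0.4 N, which is noise.

**One check disagreed:** my side-camera figure from the tumbler's rim came out at 22 mm in y, over the 20 mm limit. I put this down to misreading the middle of the rim ellipse. Reading the rim and foot again by eye, without rerunning the code, gave roughly 6–8 mm. Together with the top view, that puts the tumbler inside the limit.

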